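# Canister over the guard rail, from the laundry shelf to the tray

### The job

Take the round, flat-lidded canister off the laundry rack: lift it over the front guard rail without forcing it against the rail or the shelf above, and draw it out forward, keeping it upright. Set it down standing in the empty compartment of the wooden tray before you let go of it. Leave the bottle, the carton and the brush where they are.

Things in the scene. Friction and masses are not known exactly. Their poses are not given: they have to be found in the camera images.
- rack: Rack fixed to the counter. Origin: on the counter under the deck's centre; x to the rack's back, y to its left, z up. Deck 150 (x) by 340 (y) mm, top at z = 60 mm. Two 14 mm posts (x 68, y +-145 mm, 270 mm tall) carry a stiff wire frame (guard rail + shelf above) clipped at a height that differs each time and is not reported. Pushing the canister against rack or frame with 30 N is forcing it.
- rail_foot (a point): Point on the deck's top (rack x = -62, y = 0 mm) right below the middle of the front guard rail; axes as the rack's. Rail: 6 mm wire along the front and, at y = +-160 mm, both ends. Its top is 20 to 42 mm above the deck (unknown; see it or feel for it). Nothing stands above the front rail.
- edge_foot (a point): Point on the deck's top (rack x = +14, y = 0 mm) right below the front edge of the open wire shelf above. That is 6 mm thick, runs back to x = +71 mm and has its own wire lip, 53 mm tall, at the front edge. Its underside is always 124 mm above the rail's top, so the 110 mm canister has 14 mm of play: raise it till it lightly meets the shelf, then back off some 6 mm.
- canister: White straight round canister with flat grey lid, 60 mm across, 110 mm tall, 0.2 to 0.42 kg, upright in one of three places 105 mm apart on the deck. Origin: centre of underside, z up. The shelf is over its rear part and in a straight hand's way: grip its sides (across the rack's y), about 60 mm above the underside, with the hand leaning 28 to 40 degrees, its top towards the rack's front.
- bottle: Bystander: white round bottle with neck, diameter 52 mm, 125 mm tall, standing on the deck. Origin: centre of its underside.
- carton: Bystander: upright carton 50 by 54 by 98 mm, standing on the deck. Origin: centre of its underside.
- tray: Shallow wooden tray fixed to the counter, 210 (x) by 118 (y) by 20 mm tall, walls 5 mm, floor 5 mm thick. Origin: centre of its underside, z up. A low divider (x = +12 mm, as tall as the rim) parts it into an empty compartment on the -x side (inside 109 by 108 mm) and one on the +x side with the brush in it.
- tray_spot (a point): Centre of the floor of the tray's empty compartment, on its floor (5 mm above the counter); its x and y axes are the tray's.
- brush: Bystander: scrubbing brush 40 by 85 by 30 mm lying in the tray's other compartment. Origin: centre of its underside.
Mind the look-alikes: they are no part of the job. Several things have the shape of the tray; the one meant has the colours described above.

How it is judged:
On the way, in this order (a step that is already met when the one before it is completed fails the run):
1. the canister has been drawn out over the guard rail: its axis more than 100 mm in front of the rack's centre, its underside still more than 10 mm above the deck's level, upright within 20 degrees (x of canister in the frame of rack below -0.1 m and z of canister in the frame of rack above 0.07 m and angle between canister's own z axis and vertical below 0.35 rad), for 0.05 s.
2. the canister stands on the floor of the tray's empty compartment while the fingers still hold it (horizontal distance between canister and tray_spot below 0.036 m and z of canister in the frame of tray_spot below 0.005 m and contact force between canister and tray above 0.3 N and contact force between the fingers and canister above 0.5 N and angle between canister's own z axis and vertical below 0.2 rad), for 0.05 s.
At the end, for the whole second after the job is handed in: The canister stands upright (within about 5 degrees), released and at rest, on the floor of the tray's empty compartment (its axis within 36 mm of the compartment's centre, underside within 4 mm of the floor); bottle, carton and brush are within 20 mm of where they began (horizontal distance between canister and tray_spot below 0.036 m and z of canister in the frame of tray_spot below 0.004 m and angle between canister's own z axis and vertical below 0.08 rad and linear speed of canister below 0.02 m/s and contact force between the fingers and canister below 0.1 N and distance of each of bottle, carton, brush from where it was at the start of the episode below 0.02 m); the robot touches nothing.
It fails at once if the canister is forced against the rack: more than 30 N between canister and rack (deck, guard rail or shelf above) (contact force between canister and rack above 30 N).
It fails at once if the canister is tipped by more than 30 degrees (angle between canister's own z axis and vertical above 0.52 rad).
It fails at once if the bottle, carton or brush is moved by more than 20 mm (distance of any of bottle, carton, brush from where it was at the start of the episode above 0.02 m).
It also fails if it takes over 59 s, if anything falls off the work surface, if the arm or the gripper's body presses on something with over 40 N, if the wrist force passes 120 N, or if a joint passes its speed limit or range.

### The arm

A 6-joint arm with a two-finger parallel gripper is mounted at the origin on the work surface. World frame = base frame: x ahead of the robot, y to its left, z up, the work surface at z = 0. Lengths are in m, angles in rad, forces in N, time in s.
With the tool pointing down it reaches from about 0.275 to 0.875 m from the base axis. Payload 12.5 kg.
Tool frame: the origin (TCP) lies at the very end of the fingers, on their centre line; the grasp point (between the pads) lies 19 mm behind it (arm.tcp_to_grasp is the distance from the TCP to the grasp point, in m); z points along the fingers, y is the line along which they close (so a half turn about z gives the same grasp; the last joint's range is limited). The gripper opens to 85 mm and grips with 20 to 120 N. Pads are 22 mm wide; open, the fingers measure 114 mm over their backs; the gripper's body (76 mm by 85 mm) begins 54 mm behind the grasp point. The pads swing forward as they close: fully open they stand 13 mm farther back than shut.
Start: joints at [1.255, 0.351, 1.652, -0, 1.139, -0.085], TCP at [0.126, 0.535, 0.231] pointing down, gripper open.
Joint ranges: [-2.75, 2.75], [-0.79, 2.1], [0.01, 2.65], [-1.57, 4.71], [0.07, 3.14], [-2.87, 2.87]. Speed limits (rad/s): [2.22, 2.22, 2.79, 3.14, 3.14, 3.14].

### API

Orientations are given as [roll, pitch, yaw] about the fixed x, y, z axes, in that order (R = Rz(yaw) Ry(pitch) Rx(roll)).
In Python, from bench import readout, vision, arm gives the robot as it stands.
- The arm moves only by the shell command python3 -m creep 'ROWS' [FORCE]. ROWS is JSON, a list that holds one entry, the list of rows, each a list of 7 numbers: the shift along the tool's x, y, z in units of 100 mm (1.0 is 100 mm), then the turn, a rotation vector about the tool's x, y, z in units of 180 degrees (1.0 is 180 degrees), then the opening, from -1 (shut) to 1 (fully open). A call has 1 to 8 rows; each row shifts and turns the commanded pose from where the row before left it, along the tool's axes as they then stand; what a row does not reach is not made up. A row lasts 1/8 s, in which the tool goes at most 62.5 mm and 10.7 degrees, less where a joint would pass 70% of its speed; a pose out of reach is approached as far as the arm can. A call with a number of a shift or a turn outside -1 to 1 is refused whole. A call with a gripper value outside its range is refused whole. The fingers move at their own pace and stop on an object; FORCE is the grip in N (left out, the last holds). Time passes only in rows, so rows that do not move let the fingers close. It gives the time, the measured TCP pose, the force, the opening and the grip force at its end, in the units of the state.
- readout.read_state(): the state, without advancing time (a new reading comes with each control period).
- vision.capture(name): name is "side" or "top" or "wrist"; returns (picture, depth): 384x512x3 uint8, red, green, blue; 384x512 float32, m along the optical axis (not along the pixel's ray), 0 where there is no reading.
- vision.camera_params(name): a dict with "intrinsics" (3x3 intrinsics, pixels), "rvec" (rotation vector, rad) and "tvec" (3), from world to camera coordinates, as OpenCV has them; the wrist camera has in their place "mount" (4x4, takes a point from camera to tool coordinates, whose origin is the TCP and whose axes are the flange's). Camera axes: x right, y down, z forward; pixel columns grow to the right and rows downward; lengths in m; the calibration is good to about 2 mm. The wrist camera is an equidistant fisheye: a pixel r from the principal point sees the ray r / f radians off the axis. A picture is of the moment at which its call begins: read the wrist's pose just before it. camera_params takes no time and is no camera call.
- arm.sign_off(): hands the job in; it is judged then, once.
Trained networks look in the newest picture that a camera, given by its name, has taken for a name from the list of things; names that differ only in an ending like _2 or _b are one class to them, and where a whole thing is asked for, a point or a joint stands for the part that bears it (a point fixed in the world has none). Each returns a list of dicts, best first, with "p" (0 to 1); they miss things now and then, are a little off and sometimes report something else, mostly with a low value. They report only what shows in the picture. A call takes as long as a camera call. They do not tell look-alikes from the thing itself.
- vision.spot_in(name, camera): "rect" ([left, top, right, bottom] in pixels, round what is visible of it).
- vision.masks_of(name, camera): "mask" (384x512 bool, what is visible of it) and "rect" ([left, top, right, bottom] in pixels, round what is visible of it).
- vision.tip_of(name, camera): "uv" ([column, row] in pixels: a listed point, or the origin of a listed thing).
The state is a dict: "clock": time; "joint_pos": joint angles; "dq": joint speeds; "tau": joint torques, N m; "ee_pos": TCP position; "tcp_rot": TCP orientation; "force": force on the tool from outside, world axes, zero at the start; "wrist_torque": the same for the moment, N m; "gripper_width": opening from 0.0 (shut) to 1.0 (fully open); "finger_force": force on a finger pad.
Only numpy, scipy, OpenCV 4.12 (cv2) and the standard library are available. Lean on these libraries where they do the work, as an engineer would, in place of code of your own. Each camera call takes 0.05 s, during which the arm holds its last target. There are 200 camera calls.

## Working session

There is one attempt and no reset: what is moved stays moved. The work goes in short steps, Python scripts to look and compute and a shell command to move; the robot and the scene stay as the last step left them, time stands still between calls to the robot, and variables do not carry over. Pictures are saved under pics/ and viewed, at most 10 in all, crops included, and the job is handed in when it is done.

```bash
ls; mkdir -p pics; cat > h.py <<'E'
import numpy as np, cv2
from scipy.spatial.transform import Rotation as R
from bench import readout, vision, arm
def cam(n):
    p=vision.camera_params(n); K=np.array(p["intrinsics"]); Rm=cv2.Rodrigues(np.array(p["rvec"],float))[0]; t=np.array(p["tvec"],float).reshape(3)
    return K,Rm,t
def cloud(n,d):
    K,Rm,t=cam(n); v,u=np.mgrid[:d.shape[0],:d.shape[1]]
    P=np.stack([(u-K[0,2])/K[0,0]*d,(v-K[1,2])/K[1,1]*d,d],-1)
    return (P-t)@Rm   # world
E
python3 - <<'E'
from h import *
s=readout.read_state(); print({k:np.round(v,3) for k,v in s.items()})
for n in("side","top"):
    im,d=vision.capture(n); cv2.imwrite(f"pics/{n}0.png",im[:,:,::-1]); np.savez(f"{n}.npz",im=im,d=d)
    K,Rm,t=cam(n); print(n,K.round(0).tolist(),(-Rm.T@t).round(3),Rm[2].round(2))
    W=cloud(n,d)
    for o in("rack","canister","bottle","carton","tray","brush"):
        for r in vision.masks_of(o,n)[:3]:
            m=r["mask"]&(d>0)
            if m.sum(): print(n,o,round(r["p"],2),np.round(r["rect"]),np.percentile(W[m],[3,50,97],axis=0).round(3).tolist())
    for o in("tray_spot","rail_foot","edge_foot","canister","rack"):
        for r in vision.tip_of(o,n)[:2]: print(n,o,round(r["p"],2),np.round(r["uv"],1))
E
```

```text
pics
{'clock': np.float64(0.0), 'joint_pos': array([ 1.255,  0.351,  1.652,  0.   ,  1.139, -0.085]), 'dq': array([-0.002,  0.002, -0.001, -0.   ,  0.001, -0.001]), 'tau': array([-0.0000e+00, -5.0610e+01, -2.9141e+01, -0.0000e+00,  5.0000e-03,
       -0.0000e+00]), 'ee_pos': array([0.126, 0.535, 0.231]), 'tcp_rot': array([-3.14 , -0.   ,  2.911]), 'force': array([-0.94 ,  0.149,  0.264]), 'wrist_torque': array([ 0.021,  0.002, -0.01 ]), 'finger_force': np.float64(0.0), 'gripper_width': np.float64(1.0)}
side [[411.0, 0.0, 253.0], [0.0, 411.0, 199.0], [0.0, 0.0, 1.0]] [ 0.272 -0.965  0.602] [ 0.31  0.8  -0.52]
side rack 0.93 [193.  77. 286. 204.] [[0.543, -0.059, 0.001], [0.656, 0.009, 0.071], [0.839, 0.404, 0.263]]
side canister 0.61 [243. 134. 263. 173.] [[0.611, -0.028, 0.072], [0.631, -0.018, 0.127], [0.663, 0.018, 0.169]]
side bottle 0.84 [210. 110. 227. 148.] [[0.581, 0.185, 0.065], [0.599, 0.195, 0.12], [0.618, 0.212, 0.181]]
side bottle 0.51 [222. 234. 321. 272.] [[0.479, -0.367, 0.001], [0.569, -0.284, 0.005], [0.683, -0.209, 0.02]]
side carton 0.88 [223. 125. 247. 163.] [[0.6
[... 968 characters left out ...]
 [0.596, 0.203, 0.142], [0.621, 0.226, 0.186]]
top carton 0.69 [139. 155. 167. 186.] [[0.6, 0.08, 0.061], [0.619, 0.103, 0.155], [0.652, 0.135, 0.16]]
top tray 0.81 [276. 156. 338. 243.] [[0.48, -0.355, 0.001], [0.565, -0.28, 0.006], [0.681, -0.213, 0.022]]
top tray 0.75 [355. 139. 436. 227.] [[0.539, -0.618, 0.001], [0.636, -0.534, 0.006], [0.735, -0.45, 0.021]]
top brush 0.86 [299. 164. 330. 190.] [[0.612, -0.337, 0.004], [0.637, -0.299, 0.034], [0.666, -0.261, 0.038]]
top tray_spot 0.89 [386.2 195. ]
top tray_spot 0.83 [300.8 213.4]
top rail_foot 0.61 [160.7 198. ]
top edge_foot 0.67 [155.2 169.3]
top edge_foot 0.32 [115.6 181.1]
top canister 0.56 [197.6 169.3]
top rack 0.87 [161.5 182.9]
```

```bash
python3 - <<'E'
from h import *
a=np.load("side.npz");b=np.load("top.npz")
A=cv2.resize(a["im"][70:300,170:430],None,fx=1.5,fy=1.5); A=cv2.resize(a["im"][60:370,170:430],(480,572))
B=cv2.resize(b["im"][90:260,40:450],None,fx=1.9,fy=1.9)
cv2.imwrite("pics/a.png",A[:,:,::-1]);cv2.imwrite("pics/b.png",B[:,:,::-1])
E
```

```text
(no output)
```

View pics/a.png

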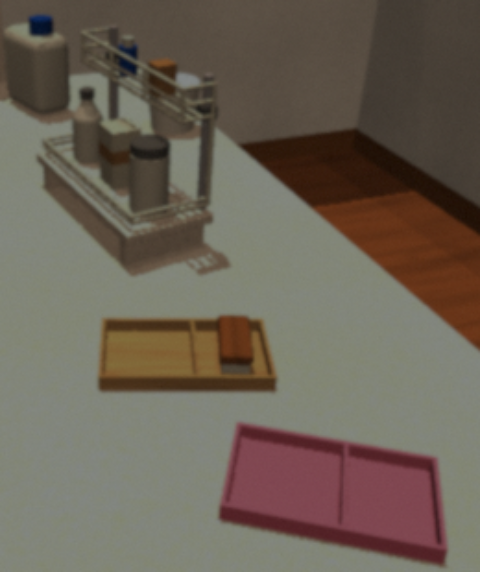

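View pics/b.png

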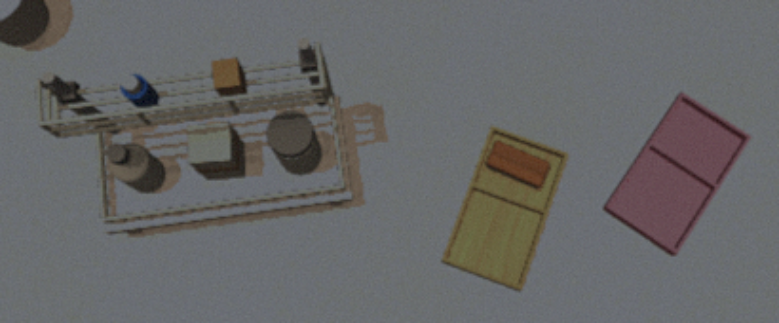

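The wooden tray (left of the pink one, crop px ~(505,210) top) is the target. The canister is the right-hand item on the deck (crop ~(293,140)), next to the right end rail, and the carton is about 100 mm to its left. Now the precise geometry.

```bash
python3 - <<'E'
from h import *
from scipy.optimize import least_squares
D={n:np.load(n+".npz") for n in("side","top")}
for n in D:
    vision.capture(n); d=D[n]["d"]; W=cloud(n,d)
    r=[x for x in vision.masks_of("tray",n)]
    for x in r[:2]:
        P=W[x["mask"]&(d>0)]
        if abs(np.median(P[:,1])+.28)<.05:
            P=P[(P[:,2]>.014)&(P[:,2]<.026)]
            (c,s,a)=cv2.minAreaRect((P[:,:2]*1000).astype(np.float32)); print(n,"tray",np.round(c),np.round(s),round(a,1),"z",P[:,2].mean().round(4))
    x=vision.masks_of("brush",n)[0]; print(n,"brush",np.median(W[x["mask"]&(d>0)],0).round(3))
    P=W[vision.masks_of("canister",n)[0]["mask"]&(d>0)]
    for nm,Q in(("lid",P[P[:,2]>.155]),("wall",P[(P[:,2]>.08)&(P[:,2]<.155)])):
        if len(Q)>15: 
            f=least_squares(lambda c:np.hypot(*(Q[:,:2]-c).T)-.03,Q[:,:2].mean(0),loss="soft_l1",f_scale=.003)
            print(n,nm,len(Q),"mean",Q.mean(0).round(4),"mid",(Q.min(0)/2+Q.max(0)/2).round(4),"wallfit",f.x.round(4),"ztop",np.percentile(Q[:,2],[50,95]).round(4))
    # rack deck
    box=(W[...,0]>.45)&(W[...,0]<.8)&(W[...,1]>-.12)&(W[...,1]<.36)&(d>0)
    P=W[box&(abs(W[...,2]-.06)<.006)]
    P=P[(P[:,0]<.75)]
    c,s,a=cv2.minAreaRect((P[:,:2]*1000).astype(np.float32)); print(n,"deck",len(P),np.round(c),np.round(s),round(a,1),"z",np.median(P[:,2]).round(4))
    h=np.histogram(W[box][:,2],np.arange(.05,.28,.006)); print([(round(z*1000),int(k)) for k,z in zip(*h)])
E
```

```text
side brush [ 0.635 -0.318  0.033]
side lid 225 mean [ 0.6359 -0.0054  0.1657] mid [0.6379 0.0023 0.1628] wallfit [0.6419 0.0063] ztop [0.1678 0.1696]
side wall 527 mean [ 0.6327 -0.0174  0.1183] mid [0.6372 0.0286 0.1175] wallfit [0.6412 0.0053] ztop [0.1187 0.1514]
side deck 1170 [625. 111.] [153. 347.] 9.8 z 0.0585
[(50, 198), (56, 1049), (62, 74), (68, 197), (74, 228), (80, 297), (86, 169), (92, 114), (98, 107), (104, 117), (110, 131), (116, 123), (122, 121), (128, 130), (134, 139), (140, 140), (146, 143), (152, 225), (158, 96), (164, 202), (170, 41), (176, 33), (182, 37), (188, 15), (194, 22), (200, 10), (206, 50), (212, 331), (218, 103), (224, 60), (230, 111), (236, 215), (242, 80), (248, 72), (254, 118), (260, 268), (266, 37), (272, 12)]
top tray [ 580. -283.] [118. 211.] 70.0 z 0.0195
top brush [ 0.638 -0.299  0.034]
top lid 471 mean [0.6367 0.0047 0.1691] mid [0.638  0.0056 0.1648] wallfit [0.6467 0.0046] ztop [0.1696 0.1724]
top wall 187 mean [ 0.618  -0.0047  0.1214] mid [0.63   0.0029 0.1179] wallfit [0.6398 0.0063] ztop [0.1228 0.1518]
top deck 4105 [624. 112.] [149. 340.] 9.3 z 0.0596
[(50, 173), (56, 3453), (62, 550), (68, 101), (74, 207), (80, 221), (86, 408), (92, 57), (98, 61), (104, 55), (110, 62), (116, 60), (122, 75), (128, 64), (134, 85), (140, 132), (146, 122), (152, 353), (158, 247), (164, 294), (170, 215), (176, 22), (182, 84), (188, 7), (194, 1), (200, 0), (206, 26), (212, 750), (218, 282), (224, 97), (230, 58), (236, 453), (242, 112), (248, 72), (254, 72), (260, 753), (266, 186), (272, 56)]
```

```bash
cat >> h.py <<'E'
yr=np.radians(9.5); Xr=np.array([np.cos(yr),np.sin(yr),0]); Yr=np.array([-np.sin(yr),np.cos(yr),0]); Z=np.array([0,0,1.]); RC=np.array([.6245,.112,0])
def rot(lean,yaw=yr):
    X=np.array([np.cos(yaw),np.sin(yaw),0]);z=np.sin(lean)*X-np.cos(lean)*Z; y=np.array([-np.sin(yaw),np.cos(yaw),0]); return np.stack([np.cross(y,z),y,z],1)
def plan(Rt,pt,n,p0=None,R0=None):
    "rows from the present pose to Rt, pt(TCP)"
    s=readout.read_state(); p=np.array(s["ee_pos"]) if p0 is None else p0; Rc=R.from_euler("xyz",s["tcp_rot"]).as_matrix() if R0 is None else R0
    rv=R.from_matrix(Rc.T@Rt).as_rotvec()/n; dp=(pt-p)/n
    print("dist mm",np.linalg.norm(pt-p)*1e3,"deg/row",np.degrees(np.linalg.norm(rv)))
    for i in range(n):
        print(np.r_[Rc.T@dp*10,rv/np.pi].round(3).tolist())
        Rc=Rc@R.from_rotvec(rv).as_matrix()   # shift in the axes before the row's turn
E
python3 - <<'E'
from h import *
print(np.round(vision.camera_params("wrist")["mount"],3))
for n in("side","top"):
    d=np.load(n+".npz")["d"]; W=cloud(n,d); q=W-RC; rx=q@Xr; ry=q@Yr; z=W[...,2]
    f=(d>0)&(abs(ry)<.15)&(rx>-.09)&(rx<-.04)&(z>.068)&(z<.12)
    print(n,"rail",f.sum(),"x",np.median(rx[f]).round(4),"z pct",np.percentile(z[f],[5,25,50,75,95]).round(4))
    f=(d>0)&(abs(ry)<.13)&(rx>0.0)&(rx<.03)&(z>.2)&(z<.228)
    print(n,"shelf",f.sum(),"x",np.median(rx[f]).round(4),"z pct",np.percentile(z[f],[5,25,50,75,95]).round(4))
    K,Rm,t=cam(n)
    for o,P in(("spot",[.537,-.267,.005]),("railfoot",RC-.062*Xr+.06*Z),("edge",RC+.014*Xr+.06*Z),("can",[.641,.0055,.06])):
        c=K@(Rm@np.array(P)+t); print(n,o,(c[:2]/c[2]).round(1))
# top-of-lid pixel two-view check via triangulation
P=RC-.105*Yr; print("slot",P)
g=np.array([.641,.0055,.13]); Rt=rot(np.radians(36)); z=Rt[:,2]
plan(Rt,g+z*(.019-.11),8)
E
```

```text
[[ 0.    -0.946 -0.324  0.083]
 [ 1.     0.     0.     0.001]
 [ 0.    -0.324  0.946 -0.142]
 [ 0.     0.     0.     1.   ]]
side rail 243 x -0.0615 z pct [0.0719 0.0746 0.0811 0.0852 0.0872]
side shelf 123 x 0.0172 z pct [0.2117 0.2137 0.215  0.2163 0.2245]
side spot [249.1 251.8]
side railfoot [214.8 161.6]
side edge [237.4 156.4]
side can [250.6 172. ]
top rail 392 x -0.0623 z pct [0.0732 0.0785 0.0859 0.0878 0.09  ]
top shelf 307 x 0.0173 z pct [0.2138 0.2156 0.2168 0.2179 0.2203]
top spot [299.  214.8]
top railfoot [159.3 198.7]
top edge [156.4 170.6]
top can [197.8 170.5]
slot [0.64183    0.00844001 0.        ]
dist mm 710.5426790707971 deg/row 5.296084601568198
[-0.717, -0.523, 0.035, -0.005, -0.025, -0.015]
[-0.686, -0.558, 0.081, -0.005, -0.025, -0.015]
[-0.651, -0.592, 0.123, -0.005, -0.025, -0.015]
[-0.611, -0.624, 0.163, -0.005, -0.025, -0.015]
[-0.566, -0.655, 0.199, -0.005, -0.025, -0.015]
[-0.517, -0.684, 0.23, -0.005, -0.025, -0.015]
[-0.465, -0.712, 0.257, -0.005, -0.025, -0.015]
[-0.409, -0.737, 0.28, -0.005, -0.025, -0.015]
```

```bash
python3 -m creep '[[[-0.40,-0.29,0.00,-0.003,-0.014,-0.008,1],[-0.40,-0.30,0.01,-0.003,-0.014,-0.008,1],[-0.39,-0.31,0.02,-0.003,-0.014,-0.008,1],[-0.38,-0.32,0.04,-0.003,-0.014,-0.008,1],[-0.37,-0.33,0.05,-0.003,-0.014,-0.008,1],[-0.36,-0.34,0.06,-0.003,-0.014,-0.008,1],[-0.35,-0.35,0.07,-0.003,-0.014,-0.008,1],[-0.34,-0.36,0.08,-0.003,-0.014,-0.008,1]]]'
python3 - <<'E'
from h import *
g=np.array([.641,.0055,.13]); Rt=rot(np.radians(36)); z=Rt[:,2]
plan(Rt,g+z*(.019-.11),7)
E
```

```text
clock: 2.6
ee_pos: [0.3893, 0.2339, 0.2378]
tcp_rot: [3.101, 0.359, 3.108]
force: [0.9, -0.0, 0.2]
gripper_width: 0.997
finger_force: 0.0
dist mm 311.4714131832761 deg/row 2.6645042452407344
[-0.26, -0.335, 0.136, -0.002, -0.012, -0.008]
[-0.245, -0.343, 0.143, -0.002, -0.012, -0.008]
[-0.231, -0.35, 0.149, -0.002, -0.012, -0.008]
[-0.216, -0.357, 0.155, -0.002, -0.012, -0.008]
[-0.201, -0.364, 0.16, -0.002, -0.012, -0.008]
[-0.185, -0.37, 0.164, -0.002, -0.012, -0.008]
[-0.169, -0.376, 0.168, -0.002, -0.012, -0.008]
```

```bash
python3 -m creep '[[[-0.26,-0.335,0.136,-0.002,-0.012,-0.008,0.8],[-0.245,-0.343,0.143,-0.002,-0.012,-0.008,0.8],[-0.23,-0.35,0.149,-0.002,-0.012,-0.008,0.8],[-0.215,-0.357,0.155,-0.002,-0.012,-0.008,0.8],[-0.2,-0.364,0.16,-0.002,-0.012,-0.008,0.8],[-0.185,-0.37,0.164,-0.002,-0.012,-0.008,0.8],[-0.17,-0.376,0.168,-0.002,-0.012,-0.008,0.8],[0,0,0,0,0,0,0.8]]]'
python3 - <<'E'
from h import *
s=readout.read_state(); p=np.array(s["ee_pos"]); Rc=R.from_euler("xyz",s["tcp_rot"]).as_matrix()
im,d=vision.capture("wrist"); cv2.imwrite("pics/w1.png",im[:,:,::-1])
P=vision.camera_params("wrist"); K=np.array(P["intrinsics"]); M=np.array(P["mount"]); f=K[0,0]
v,u=np.mgrid[:384,:512]; a=(u-K[0,2])/f;b=(v-K[1,2])/f; r=np.hypot(a,b)+1e-9
C=np.stack([a/r*np.tan(r)*d,b/r*np.tan(r)*d,d],-1); W=(C@M[:3,:3].T+M[:3,3])@Rc.T+p
for x in vision.masks_of("canister","wrist")[:2]:
    m=x["mask"]&(d>0); Q=W[m]; w=Q[(Q[:,2]>.075)&(Q[:,2]<.15)]
    lo=np.percentile(Q,[2,50,98],axis=0).round(4).tolist()
    from scipy.optimize import least_squares
    ft=least_squares(lambda c:np.hypot(*(w[:,:2]-c).T)-.03,[.64,.006],loss="soft_l1",f_scale=.003); print(x["p"],x["rect"],lo,ft.x.round(4))
q=W-RC; rx=q@Xr; ry=q@Yr; z=W[...,2]
g=(d>0)&(abs(rx+.062)<.012)&(ry<-.0)&(ry>-.15)&(z>.07)&(z<.12); print("rail",g.sum(),np.percentile(z[g],[5,50,95]).round(4) if g.any() else 0)
g=(d>0)&(abs(rx-.014)<.012)&(abs(ry)<.14)&(z>.2)&(z<.23); print("shelf",g.sum(),np.percentile(z[g],[2,10,50,90]).round(4) if g.any() else 0)
gp=np.array([.641,.0055,.13]); Rt=rot(np.radians(36)); plan(Rt,gp+Rt[:,2]*.019,5)
E
```

```text
clock: 3.6
ee_pos: [0.5824, 0.0004, 0.2034]
tcp_rot: [-3.137, 0.618, -2.989]
force: [-0.6, -0.4, 0.3]
gripper_width: 0.9
finger_force: 0.0
0.97 [220.1, 117.6, 292.8, 253.1] [[0.6111, -0.0222, 0.0625], [0.6168, 0.003, 0.1385], [0.6616, 0.0322, 0.1695]] [0.6415 0.0059]
rail 2578 [0.0727 0.0824 0.0871]
shelf 1659 [0.2115 0.212  0.2149 0.2179]
dist mm 113.8954923092931 deg/row 0.21694519610368848
[-0.012, -0.011, 0.227, -0.001, -0.001, -0.001]
[-0.012, -0.012, 0.227, -0.001, -0.001, -0.001]
[-0.011, -0.012, 0.227, -0.001, -0.001, -0.001]
[-0.011, -0.013, 0.227, -0.001, -0.001, -0.001]
[-0.01, -0.013, 0.227, -0.001, -0.001, -0.001]
```

View pics/w1.png

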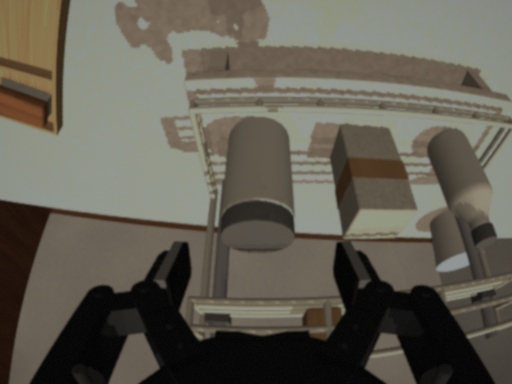

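The wrist view agrees: the canister (px 225–292 × 118–252) sits at (0.6415, 0.006) between the fingers (px 175 and 350). Rail top is about 0.088 and the shelf underside about 0.2115. Moving in.

```bash
python3 -m creep '[[[-0.03,-0.03,0.1,-0.001,-0.001,-0.001,0.8],[-0.03,-0.03,0.2,-0.001,-0.001,-0.001,0.8],[0,0,0.2,-0.001,-0.001,-0.001,0.8],[0,0,0.2,0,0,-0.001,0.8],[0,0,0.2,0,0,0,0.8],[0,0,0.12,0,0,0,0.8],[0,0,0.1,0,0,0,0.8],[0,0,0,0,0,0,0.8]]]'
python3 - <<'E'
from h import *
s=readout.read_state(); print(s["force"])
gp=np.array([.6415,.0059,.13]); Rt=rot(np.radians(36)); plan(Rt,gp+Rt[:,2]*.019,1)
im,d=vision.capture("wrist"); cv2.imwrite("pics/w2.png",im[:,:,::-1])
E
```

```text
clock: 4.7
ee_pos: [0.6516, 0.0089, 0.1165]
tcp_rot: [-3.139, 0.627, -2.971]
force: [-0.3, 0.5, 0.1]
gripper_width: 0.904
finger_force: 0.0
[-0.26425609  0.53231638  0.08974499]
dist mm 2.336745524159803 deg/row 0.2213589918328725
[0.005, -0.013, 0.019, 0.0, -0.0, 0.001]
```

View pics/w2.png

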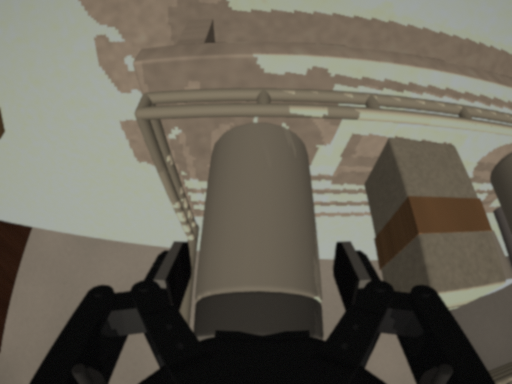

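The canister is centred between the fingers (px 258 against 261) with no contact. Closing.

```bash
python3 -m creep '[[[0,0,0.02,0,0,0,-0.2],[0,0,0,0,0,0,-0.2],[0,0,0,0,0,0,-0.2],[0,0,0,0,0,0,-0.2],[0,0,0,0,0,0,-0.2],[0,0,0,0,0,0,-0.2]]]' 50
python3 - <<'E'
from h import *
s=readout.read_state(); print(s["force"])
Rc=R.from_euler("xyz",s["tcp_rot"]).as_matrix(); print("up 10mm",(Rc.T@Z*.1).round(4),"front 10mm",(-Rc.T@Xr*.1).round(4))
E
```

```text
clock: 5.5
ee_pos: [0.6534, 0.0079, 0.1158]
tcp_rot: [-3.138, 0.629, -2.972]
force: [-1.7, 1.1, 6.8]
gripper_width: 0.689
finger_force: 53.1
[-1.6960104   1.13576144  6.76989373]
up 10mm [-0.0588 -0.0003 -0.0809] front 10mm [ 0.0809  0.0002 -0.0588]
```

```bash
python3 -m creep '[[[-0.029,0,-0.04,0,0,0,-0.2],[-0.029,0,-0.04,0,0,0,-0.2],[-0.029,0,-0.04,0,0,0,-0.2],[-0.029,0,-0.04,0,0,0,-0.2],[-0.029,0,-0.04,0,0,0,-0.2],[-0.029,0,-0.04,0,0,0,-0.2],[0,0,0,0,0,0,-0.2],[0,0,0,0,0,0,-0.2]]]'
python3 - <<'E'
from h import *
im,d=vision.capture("side"); np.savez("s3",d=d,im=im); W=cloud("side",d)
m=vision.masks_of("canister","side")[0]["mask"]&(d>0); Q=W[m]; print(readout.read_state()["force"],np.percentile(Q,[2,50,98],axis=0).round(4).tolist())
cv2.imwrite("pics/s3.png",cv2.resize(im[70:210,180:300],(600,700))[:600,:,::-1])
E
```

```text
clock: 6.5
ee_pos: [0.6531, 0.0079, 0.1445]
tcp_rot: [-3.138, 0.627, -2.972]
force: [0.3, -0.2, -2.9]
gripper_width: 0.69
finger_force: 54.0
[ 0.25863292 -0.52447775 -3.13210115] [[0.6111, -0.0263, 0.0902], [0.63, -0.0178, 0.1306], [0.6651, 0.0077, 0.1976]]
```

View pics/s3.png

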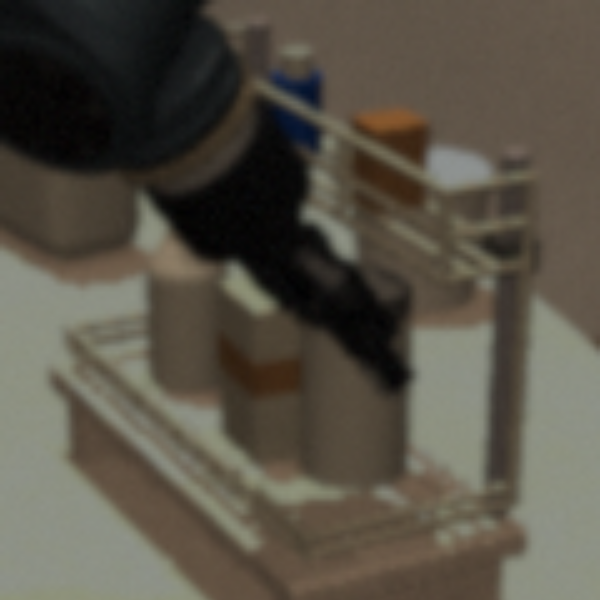

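Lifted about 29 mm, upright, carrying 3 N. Now feel for the shelf in small steps.

```bash
python3 -m creep '[[[-0.024,0,-0.032,0,0,0,-0.2],[-0.024,0,-0.032,0,0,0,-0.2],[0,0,0,0,0,0,-0.2]]]'; for i in 1; do python3 -m creep '[[[-0.012,0,-0.016,0,0,0,-0.2],[0,0,0,0,0,0,-0.2]]]'; done; python3 -m creep '[[[-0.009,0,-0.012,0,0,0,-0.2],[0,0,0,0,0,0,-0.2]]]'
```

```text
clock: 6.98
ee_pos: [0.6535, 0.0079, 0.1532]
tcp_rot: [-3.138, 0.628, -2.972]
force: [-0.0, -0.0, -3.2]
gripper_width: 0.689
finger_force: 54.0
clock: 7.22
ee_pos: [0.6534, 0.0079, 0.1548]
tcp_rot: [-3.138, 0.628, -2.972]
force: [-0.2, 0.5, -2.8]
gripper_width: 0.693
finger_force: 54.0
clock: 7.48
ee_pos: [0.6534, 0.0079, 0.1563]
tcp_rot: [-3.138, 0.628, -2.972]
force: [-0.2, 0.6, -2.9]
gripper_width: 0.688
finger_force: 54.0
```

```bash
python3 -m creep '[[[-0.006,0,-0.008,0,0,0,-0.2],[0,0,0,0,0,0,-0.2]]]'; python3 -m creep '[[[-0.006,0,-0.008,0,0,0,-0.2],[0,0,0,0,0,0,-0.2]]]'
```

```text
clock: 7.72
ee_pos: [0.6534, 0.0079, 0.1572]
tcp_rot: [-3.138, 0.628, -2.972]
force: [-0.2, 0.1, -2.4]
gripper_width: 0.686
finger_force: 54.0
clock: 7.98
ee_pos: [0.6531, 0.008, 0.1576]
tcp_rot: [-3.139, 0.627, -2.972]
force: [1.6, -0.9, -7.3]
gripper_width: 0.69
finger_force: 55.6
```

```bash
python3 -m creep '[[[-0.006,0,-0.008,0,0,0,-0.2],[0,0,0,0,0,0,-0.2]]]'
```

```text
clock: 8.22
ee_pos: [0.6527, 0.008, 0.1579]
tcp_rot: [-3.139, 0.625, -2.972]
force: [5.6, -1.9, -15.7]
gripper_width: 0.688
finger_force: 57.4
```

Contact with the shelf at TCP z ≈ 0.1574 (about 12 N), as measured. Backing off about 6.5 mm.

```bash
python3 -m creep '[[[0.023,0,0.032,0,0,0,-0.2],[0.022,0,0.032,0,0,0,-0.2],[0,0,0,0,0,0,-0.2],[0,0,0,0,0,0,-0.2]]]'
python3 - <<'E'
from h import *
s=readout.read_state(); Rt=rot(np.radians(36)); Rc=R.from_euler("xyz",s["tcp_rot"]).as_matrix();print("front 20mm",(-Rc.T@Xr*.2).round(4), "up 10", (Rc.T@Z*.1).round(4))
im,d=vision.capture("side"); W=cloud("side",d)
m=vision.masks_of("canister","side")[0]["mask"]&(d>0); Q=W[m]; print(np.percentile(Q,[2,50,98],axis=0).round(4).tolist())
E
```

```text
clock: 8.72
ee_pos: [0.6537, 0.0079, 0.1517]
tcp_rot: [-3.138, 0.628, -2.972]
force: [0.2, 0.1, -3.6]
gripper_width: 0.691
finger_force: 58.8
front 20mm [ 0.1618  0.0004 -0.1175] up 10 [-0.0588 -0.0003 -0.0809]
[[0.6116, -0.0264, 0.0972], [0.6299, -0.0174, 0.1371], [0.6661, 0.0111, 0.2049]]
```

```bash
python3 -m creep '[[[0.08,0,-0.059,0,0,0,-0.2],[0.162,0,-0.118,0,0,0,-0.2],[0.162,0,-0.118,0,0,0,-0.2],[0,0,0,0,0,0,-0.2]]]'; python3 -m creep '[[[0.162,0,-0.118,0,0,0,-0.2],[0.162,0,-0.118,0,0,0,-0.2],[0.162,0,-0.118,0,0,0,-0.2],[0.162,0,-0.118,0,0,0,-0.2],[0.162,0,-0.118,0,0,0,-0.2],[0,0,0,0,0,0,-0.2]]]'
```

```text
clock: 9.32
ee_pos: [0.6036, -0.0006, 0.1516]
tcp_rot: [-3.138, 0.627, -2.972]
force: [0.5, 0.4, -2.8]
gripper_width: 0.687
finger_force: 58.9
clock: 10.07
ee_pos: [0.5092, -0.0133, 0.1635]
tcp_rot: [-3.134, 0.61, -2.976]
force: [0.4, -0.1, -2.6]
gripper_width: 0.69
finger_force: 58.9
```

Drawn out well past the rail. Now carry it to the tray.

```bash
cat >> h.py <<'E'
R0=R.from_euler("xyz",[-3.138,.629,-2.972]).as_matrix(); off=R0.T@(np.array([.6415,.0059,.06])-np.array([.6534,.0079,.1158]))
SP=np.array([.538,-.268,.005])
Rtray=R.from_euler("z",np.radians(-20)-yr).as_matrix()@R0
def tcp_for(c): return np.asarray(c)-Rtray@off
E
python3 - <<'E'
from h import *
s=readout.read_state(); Rc=R.from_euler("xyz",s["tcp_rot"]).as_matrix()
print("can",(np.array(s["ee_pos"])+Rc@off).round(4),"tilt",np.degrees(np.arccos((Rc@R0.T)[2,2])), (np.array(s["ee_pos"])+Rc@off-RC)@Xr)
plan(Rtray,tcp_for(SP+[0,0,.09]),8)
E
```

```text
can [ 0.4963 -0.0156  0.1079] tilt 1.0971649295163448 -0.14753017750152936
dist mm 262.17851285285764 deg/row 3.6464744743506086
[0.012, -0.327, 0.013, 0.012, -0.001, 0.017]
[-0.005, -0.327, 0.025, 0.012, -0.001, 0.017]
[-0.022, -0.325, 0.037, 0.012, -0.001, 0.017]
[-0.038, -0.322, 0.049, 0.012, -0.001, 0.017]
[-0.055, -0.317, 0.061, 0.012, -0.001, 0.017]
[-0.071, -0.312, 0.072, 0.012, -0.001, 0.017]
[-0.087, -0.305, 0.084, 0.012, -0.001, 0.017]
[-0.102, -0.296, 0.095, 0.012, -0.001, 0.017]
```

```bash
python3 -m creep '[[[0.01,-0.327,0.013,0.012,-0.001,0.017,-0.2],[-0.005,-0.327,0.025,0.012,-0.001,0.017,-0.2],[-0.022,-0.325,0.037,0.012,-0.001,0.017,-0.2],[-0.038,-0.322,0.049,0.012,-0.001,0.017,-0.2],[-0.055,-0.317,0.061,0.012,-0.001,0.017,-0.2],[-0.071,-0.312,0.072,0.012,-0.001,0.017,-0.2],[-0.087,-0.305,0.084,0.012,-0.001,0.017,-0.2],[-0.102,-0.296,0.095,0.012,-0.001,0.017,-0.2]]]'; python3 -m creep '[[[0,0,0,0,0,0,-0.2]]]'
python3 - <<'E'
from h import *
s=readout.read_state(); Rc=R.from_euler("xyz",s["tcp_rot"]).as_matrix()
print("can",(np.array(s["ee_pos"])+Rc@off).round(4),"tilt",np.degrees(np.arccos((Rc@R0.T)[2,2])))
for n in("side","top"):
    im,d=vision.capture(n); W=cloud(n,d); m=vision.masks_of("canister",n)
    if m: Q=W[m[0]["mask"]&(d>0)]; print(n,np.percentile(Q,[2,50,98],axis=0).round(4).tolist())
    if n=="side": cv2.imwrite("pics/s4.png",cv2.resize(im[130:320,170:370],(630,600))[:,:,::-1])
plan(Rtray,tcp_for(SP+[0,0,.006]),6)
E
```

```text
clock: 11.08
ee_pos: [0.549, -0.2736, 0.1508]
tcp_rot: [-3.14, 0.637, 2.779]
force: [-0.5, -0.0, -2.9]
gripper_width: 0.687
finger_force: 58.9
clock: 11.2
ee_pos: [0.549, -0.2739, 0.1508]
tcp_rot: [-3.139, 0.637, 2.78]
force: [0.6, -0.4, -2.5]
gripper_width: 0.688
finger_force: 58.6
can [ 0.5382 -0.2697  0.0949] tilt 0.4779152645037824
side [[0.508, -0.3013, -0.0002], [0.536, -0.2932, 0.1475], [0.6434, -0.1028, 0.2051]]
top [[0.5139, -0.2954, 0.1904], [0.5381, -0.2681, 0.2047], [0.5618, -0.2396, 0.2081]]
dist mm 83.89605772909935 deg/row 0.138094314109927
[0.081, -0.0, 0.114, -0.0, 0.0, -0.001]
[0.081, -0.0, 0.114, -0.0, 0.0, -0.001]
[0.081, -0.0, 0.114, -0.0, 0.0, -0.001]
[0.081, -0.0, 0.114, -0.0, 0.0, -0.001]
[0.08, -0.0, 0.114, -0.0, 0.0, -0.001]
[0.08, -0.0, 0.114, -0.0, 0.0, -0.001]
```

View pics/s4.png

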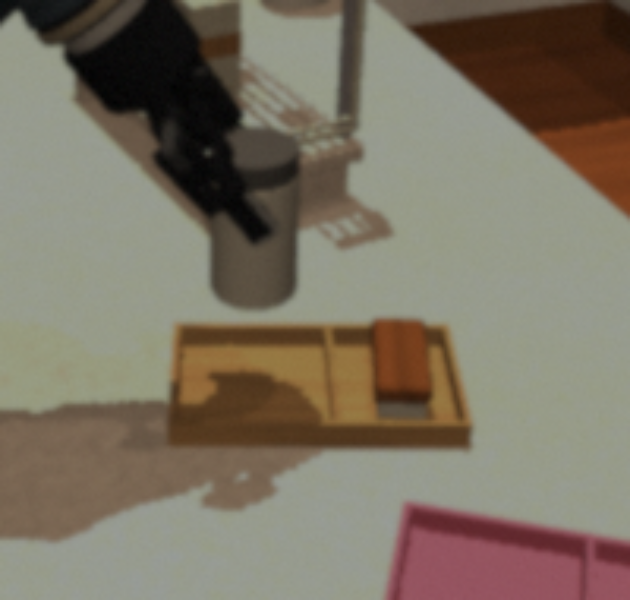

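The canister hangs upright over the empty compartment (crop px 254,300, compartment columns 175–330). Lower away.

```bash
python3 -m creep '[[[0.081,0,0.114,0,0,0,-0.2],[0.081,0,0.114,0,0,0,-0.2],[0.081,0,0.114,0,0,0,-0.2],[0.081,0,0.114,0,0,0,-0.2],[0.08,0,0.114,0,0,0,-0.2],[0.07,0,0.1,0,0,0,-0.2],[0,0,0,0,0,0,-0.2],[0,0,0,0,0,0,-0.2]]]'; python3 -m creep '[[[0.018,0,0.024,0,0,0,-0.2],[0.012,0,0.016,0,0,0,-0.2],[0,0,0,0,0,0,-0.2]]]';python3 -m creep '[[[0.012,0,0.016,0,0,0,-0.2],[0,0,0,0,0,0,-0.2]]]'
```

```text
clock: 12.4
ee_pos: [0.5598, -0.2729, 0.0876]
tcp_rot: [-3.133, 0.598, 2.777]
force: [0.8, -0.7, -3.6]
gripper_width: 0.688
finger_force: 58.7
clock: 12.78
ee_pos: [0.5605, -0.2728, 0.084]
tcp_rot: [-3.132, 0.594, 2.777]
force: [-0.5, 0.5, -2.8]
gripper_width: 0.694
finger_force: 58.7
clock: 13.02
ee_pos: [0.5609, -0.2728, 0.0827]
tcp_rot: [-3.132, 0.593, 2.776]
force: [-0.1, -0.0, -2.8]
gripper_width: 0.692
finger_force: 58.7
```

```bash
python3 - <<'E'
from h import *
s=readout.read_state(); print(np.round(s["joint_pos"],3)); Rc=R.from_euler("xyz",s["tcp_rot"]).as_matrix()
print("can",(np.array(s["ee_pos"])+Rc@off).round(4),(Rc@R0.T)[:,2])
E
```

```text
[-0.572  0.531  1.975  1.126  0.117 -2.867]
can [ 0.5477 -0.268   0.0273] [ 0.03538262 -0.00825437  0.99933975]
```

Joint 6 is at its limit because the hand's lean lines up with the forearm (wrist singularity). The canister is round, so I'll rise, move out and turn the hand about its vertical axis so it leans sideways, then lower.

```bash
cat >> h.py <<'E'
def Ra(deg): return R.from_euler("z",np.radians(deg)-yr).as_matrix()@R0
def go(deg,c,n): 
    s=readout.read_state(); Rc=R.from_euler("xyz",s["tcp_rot"]).as_matrix(); M=Rc@R0.T
    print("j",np.round(s["joint_pos"],3),"can",(np.array(s["ee_pos"])+Rc@off).round(4),"tilt",np.degrees(np.arccos(min(1,M[2,2]))).round(2))
    Rt=Ra(deg); c=np.asarray(c); 
    # constant turn about the vertical, canister on a straight line
    c0=np.array(s["ee_pos"])+Rc@off; rv=R.from_matrix(Rt@Rc.T).as_rotvec()/n; p=np.array(s["ee_pos"])
    for i in range(1,n+1):
        Rn=R.from_rotvec(rv).as_matrix()@Rc; pn=c0+(c-c0)*i/n-Rn@off
        print(np.r_[Rc.T@(pn-p)*10,R.from_matrix(Rc.T@Rn).as_rotvec()/np.pi].round(3).tolist()); Rc=Rn;p=pn
E
python3 -c "
from h import *
go(-21,[.585,-.30,.20],6)"
```

```text
j [-0.572  0.531  1.975  1.126  0.117 -2.867] can [ 0.5477 -0.268   0.0273] tilt 2.08
[-0.223, -0.03, -0.198, -0.0, -0.002, -0.0]
[-0.224, -0.03, -0.196, -0.0, -0.002, -0.0]
[-0.225, -0.03, -0.195, -0.0, -0.002, -0.0]
[-0.226, -0.029, -0.194, -0.0, -0.002, -0.0]
[-0.227, -0.029, -0.193, -0.0, -0.002, -0.0]
[-0.228, -0.029, -0.191, -0.0, -0.002, -0.0]
```

```bash
python3 -m creep '[[[-0.223,-0.03,-0.198,0,-0.002,0,-0.2],[-0.224,-0.03,-0.196,0,-0.002,0,-0.2],[-0.225,-0.03,-0.195,0,-0.002,0,-0.2],[-0.226,-0.03,-0.194,0,-0.002,0,-0.2],[-0.227,-0.03,-0.193,0,-0.002,0,-0.2],[-0.228,-0.03,-0.191,0,-0.002,0,-0.2],[0,0,0,0,0,0,-0.2]]]'
python3 -c "
from h import *
go(-60,[.585,-.30,.20],6)"
```

```text
clock: 13.9
ee_pos: [0.596, -0.3033, 0.2508]
tcp_rot: [-3.133, 0.634, 2.778]
force: [0.1, 0.0, -2.2]
gripper_width: 0.689
finger_force: 58.8
j [-0.59   0.321  1.781  0.303  0.433 -2.03 ] can [ 0.585  -0.2992  0.1949] tilt 0.38
[-0.005, -0.015, -0.006, 0.021, 0.0, 0.029]
[-0.005, -0.015, -0.006, 0.021, 0.0, 0.029]
[-0.005, -0.015, -0.006, 0.021, 0.0, 0.029]
[-0.006, -0.015, -0.006, 0.021, 0.0, 0.029]
[-0.006, -0.015, -0.006, 0.021, 0.0, 0.029]
[-0.006, -0.015, -0.006, 0.021, 0.0, 0.029]
```

```bash
python3 -m creep '[[[-0.005,-0.015,-0.006,0.021,0,0.029,-0.2],[-0.005,-0.015,-0.006,0.021,0,0.029,-0.2],[-0.005,-0.015,-0.006,0.021,0,0.029,-0.2],[-0.006,-0.015,-0.006,0.021,0,0.029,-0.2],[-0.006,-0.015,-0.006,0.021,0,0.029,-0.2],[-0.006,-0.015,-0.006,0.021,0,0.029,-0.2],[0,0,0,0,0,0,-0.2]]]'
python3 -c "
from h import *
go(-100,[.585,-.30,.20],6)"
```

```text
clock: 14.78
ee_pos: [0.5903, -0.3086, 0.2509]
tcp_rot: [-3.136, 0.628, 2.133]
force: [0.4, 0.3, -2.4]
gripper_width: 0.689
finger_force: 58.8
j [-0.42   0.364  1.715 -0.613  0.613 -0.553] can [ 0.5838 -0.2983  0.1951] tilt 0.12
[-0.007, -0.015, -0.005, 0.023, 0.0, 0.031]
[-0.007, -0.014, -0.005, 0.023, 0.0, 0.031]
[-0.007, -0.014, -0.005, 0.023, 0.0, 0.031]
[-0.007, -0.013, -0.005, 0.023, 0.0, 0.031]
[-0.006, -0.013, -0.005, 0.023, 0.0, 0.031]
[-0.006, -0.013, -0.006, 0.023, 0.0, 0.031]
```

```bash
python3 -m creep '[[[-0.007,-0.015,-0.005,0.023,0,0.031,-0.2],[-0.007,-0.014,-0.005,0.023,0,0.031,-0.2],[-0.007,-0.014,-0.005,0.023,0,0.031,-0.2],[-0.007,-0.013,-0.005,0.023,0,0.031,-0.2],[-0.007,-0.013,-0.005,0.023,0,0.031,-0.2],[-0.006,-0.013,-0.005,0.023,0,0.031,-0.2],[0,0,0,0,0,0,-0.2]]]'
python3 -c "
from h import *
go(-100,SP+[0,-.004,.045],6)"
```

```text
clock: 15.65
ee_pos: [0.5832, -0.313, 0.2561]
tcp_rot: [-3.129, 0.632, 1.411]
force: [0.4, -0.1, -2.8]
gripper_width: 0.684
finger_force: 58.9
j [-0.328  0.525  1.453 -0.691  1.161  0.12 ] can [ 0.5848 -0.3012  0.2003] tilt 0.45
[0.177, -0.083, 0.182, -0.0, 0.0, 0.0]
[0.176, -0.084, 0.182, -0.0, 0.0, 0.0]
[0.176, -0.084, 0.182, -0.0, 0.0, 0.0]
[0.176, -0.084, 0.182, -0.0, 0.0, 0.0]
[0.176, -0.085, 0.183, -0.0, 0.0, 0.0]
[0.175, -0.085, 0.183, -0.0, 0.0, 0.0]
```

```bash
python3 -m creep '[[[0.177,-0.083,0.182,0,0,0,-0.2],[0.176,-0.084,0.182,0,0,0,-0.2],[0.176,-0.084,0.182,0,0,0,-0.2],[0.176,-0.084,0.182,0,0,0,-0.2],[0.176,-0.085,0.183,0,0,0,-0.2],[0.175,-0.085,0.183,0,0,0,-0.2],[0,0,0,0,0,0,-0.2]]]'
python3 - <<'E'
from h import *
go(-100,SP+[0,-.004,.004],3)
im,d=vision.capture("top"); W=cloud("top",d); m=vision.masks_of("canister","top")
if m: Q=W[m[0]["mask"]&(d>0)]; print(np.percentile(Q,[2,50,98],axis=0).round(4).tolist())
im,d=vision.capture("side"); cv2.imwrite("pics/s5.png",cv2.resize(im[100:290,170:370],(630,600))[:,:,::-1])
E
```

```text
clock: 16.52
ee_pos: [0.534, -0.2839, 0.1056]
tcp_rot: [-3.126, 0.632, 1.412]
force: [0.8, -0.9, -2.9]
gripper_width: 0.69
finger_force: 58.7
j [-0.308  0.632  1.703 -0.835  0.913  0.42 ] can [ 0.5355 -0.2721  0.0497] tilt 0.58
[0.081, 0.008, 0.109, -0.0, 0.0, 0.001]
[0.081, 0.008, 0.109, -0.0, 0.0, 0.001]
[0.081, 0.007, 0.109, -0.0, 0.0, 0.001]
[[0.5064, -0.2975, 0.1342], [0.533, -0.274, 0.1594], [0.5615, -0.2515, 0.163]]
```

View pics/s5.png

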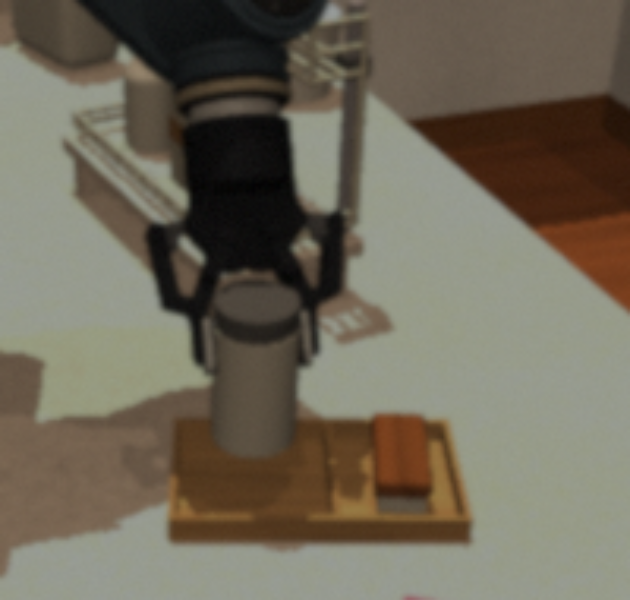

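Hanging upright over the compartment (crop px 255,450), clear of the brush. Lowering, then feeling for the floor.

```bash
python3 -m creep '[[[0.08,0.008,0.109,0,0,0,-0.2],[0.08,0.008,0.109,0,0,0,-0.2],[0.076,0.008,0.1,0,0,0,-0.2],[0,0,0,0,0,0,-0.2],[0,0,0,0,0,0,-0.2]]]'; python3 -m creep '[[[0.012,0,0.016,0,0,0,-0.2],[0.006,0,0.008,0,0,0,-0.2],[0,0,0,0,0,0,-0.2]]]'
```

```text
clock: 17.3
ee_pos: [0.5378, -0.2849, 0.0679]
tcp_rot: [-3.132, 0.635, 1.405]
force: [-0.1, -0.5, -2.4]
gripper_width: 0.69
finger_force: 58.8
clock: 17.68
ee_pos: [0.5376, -0.2848, 0.0649]
tcp_rot: [-3.132, 0.635, 1.405]
force: [-0.2, -0.9, -2.1]
gripper_width: 0.687
finger_force: 58.8
```

```bash
python3 -m creep '[[[0.012,0,0.016,0,0,0,-0.2],[0,0,0,0,0,0,-0.2]]]'; python3 -m creep '[[[0.009,0,0.012,0,0,0,-0.2],[0,0,0,0,0,0,-0.2]]]'
```

```text
clock: 17.92
ee_pos: [0.5376, -0.2848, 0.0627]
tcp_rot: [-3.132, 0.635, 1.406]
force: [-0.1, 0.3, -2.7]
gripper_width: 0.687
finger_force: 58.8
clock: 18.18
ee_pos: [0.5376, -0.2848, 0.0612]
tcp_rot: [-3.132, 0.635, 1.406]
force: [0.5, 0.2, -3.0]
gripper_width: 0.693
finger_force: 58.8
```

```bash
python3 -m creep '[[[0.006,0,0.008,0,0,0,-0.2],[0,0,0,0,0,0,-0.2]]]'; python3 -m creep '[[[0.006,0,0.008,0,0,0,-0.2],[0,0,0,0,0,0,-0.2]]]'
```

```text
clock: 18.42
ee_pos: [0.5376, -0.2849, 0.0611]
tcp_rot: [-3.132, 0.636, 1.405]
force: [-2.4, 1.8, 3.5]
gripper_width: 0.691
finger_force: 59.9
clock: 18.68
ee_pos: [0.5376, -0.2851, 0.061]
tcp_rot: [-3.132, 0.637, 1.404]
force: [-7.0, 4.3, 13.8]
gripper_width: 0.691
finger_force: 60.7
```

Standing on the floor with the fingers still holding (wrist force +14 N, TCP height as expected). Ease off, open, and withdraw along the fingers.

```bash
python3 -m creep '[[[-0.005,0,-0.007,0,0,0,-0.2],[0,0,0,0,0,0,-0.2],[0,0,0,0,0,0,0.5],[0,0,0,0,0,0,0.7],[0,0,0,0,0,0,0.85],[0,0,0,0,0,0,0.85],[0,0,0,0,0,0,0.85],[0,0,0,0,0,0,0.85]]]'
```

```text
clock: 19.68
ee_pos: [0.5376, -0.2847, 0.0602]
tcp_rot: [-3.132, 0.635, 1.405]
force: [0.5, -0.2, 0.9]
gripper_width: 0.923
finger_force: 0.0
```

```bash
python3 -m creep '[[[0,0,-0.1,0,0,0,0.85],[0,0,-0.2,0,0,0,0.85],[0,0,-0.2,0,0,0,0.85],[0,0,-0.2,0,0,0,0.85],[-0.1,0,-0.2,0,0,0,0.85],[-0.2,0,-0.3,0,0,0,0.85],[-0.2,0,-0.3,0,0,0,0.85],[0,0,0,0,0,0,0.85]]]'
python3 - <<'E'
from h import *
print(readout.read_state()["force"])
for n in("side","top"):
    im,d=vision.capture(n); W=cloud(n,d)
    for o in("canister","bottle","carton","brush"):
        m=vision.masks_of(o,n)
        if m: Q=W[m[0]["mask"]&(d>0)]; print(n,o,np.percentile(Q,[2,50,98],axis=0).round(4).tolist())
    if n=="side": cv2.imwrite("pics/s6.png",cv2.resize(im[80:290,170:370],(570,600))[:,:,::-1])
E
```

```text
clock: 20.68
ee_pos: [0.5482, -0.237, 0.2145]
tcp_rot: [-3.139, 0.635, 1.402]
force: [0.8, -0.6, -1.0]
gripper_width: 0.926
finger_force: 0.0
[ 0.75791257 -0.55433064 -1.01930044]
side canister [[0.5094, -0.3038, 0.0063], [0.5306, -0.2948, 0.0771], [0.5649, -0.2501, 0.1151]]
side bottle [[0.5802, 0.1844, -0.0022], [0.5918, 0.1982, 0.1062], [0.6634, 0.5368, 0.1839]]
side carton [[0.6015, 0.075, 0.061], [0.6286, 0.0811, 0.1119], [0.6549, 0.1229, 0.1571]]
side brush [[0.6109, -0.3447, 0.0057], [0.6346, -0.3217, 0.033], [0.6621, -0.2675, 0.0356]]
top canister [[0.5078, -0.2973, 0.0194], [0.531, -0.2687, 0.1139], [0.5626, -0.243, 0.1179]]
top bottle [[0.5795, 0.1888, 0.0609], [0.5969, 0.2039, 0.1419], [0.6249, 0.238, 0.1864]]
top carton [[0.5999, 0.0803, 0.0712], [0.6197, 0.1049, 0.1563], [0.6517, 0.1346, 0.1613]]
top brush [[0.6116, -0.3387, 0.0118], [0.6382, -0.3014, 0.0345], [0.6665, -0.266, 0.0387]]
```

View pics/s6.png

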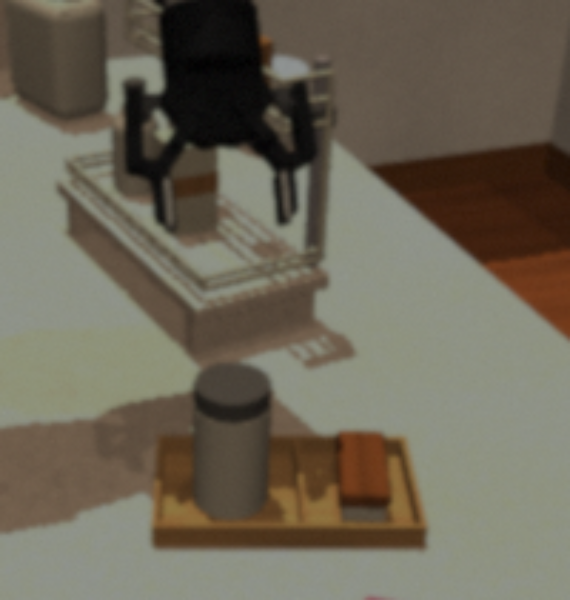

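The canister stands upright in the empty compartment (crop px 232,440). The hand is clear, and the bottle, carton and brush haven't moved.

```bash
python3 -c "
from bench import arm
print(arm.sign_off())"
```

```text
the job is handed in; nothing more can be done
None
```

The canister is standing upright and released in the wooden tray's empty compartment, the bottle, carton and brush are where they started, and the job is handed in (about 21 s on the robot's clock; no verdict was shown).

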